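Reload the brazing-wire rack

TASK

Reload the wire rack: take every empty bobbin off and put it in the yellow scrap bin, then set each full bobbin that is standing on the bench fully down on a spindle of its own and lock it with a keeper pin pushed fully home in that spindle's top. Any keeper pin left over stays in its wooden block; leave the grinder, spray can and magnet where they are.

Things in the scene. Friction and masses are not known exactly. Their poses are not given: they have to be found in the camera images.
- rack: Wire rack, bolted down: blue base plate 90 x 300 x 10 mm with three upright bright steel spindles in a row along its own y axis, 105 mm apart, the middle one at the plate's centre. Each stands on a fixed white washer 44 mm across and 6 mm thick whose top (16 mm above the bench) is the bobbin's seat. Origin: centre of the plate's underside, on the bench; z up.
- spindle1 (a point): Top of the rack's spindle 1 (1 to 3 towards the rack's +y), on its axis, 70 mm above the bench and 54 mm above the seat. The spindle is a tube, 18 mm outside, with a 10 mm bore open at the top and 54 mm deep.
- spindle2 (a point): Top of the rack's spindle 2 (1 to 3 towards the rack's +y), on its axis, 70 mm above the bench and 54 mm above the seat. The spindle is a tube, 18 mm outside, with a 10 mm bore open at the top and 54 mm deep.
- spindle3 (a point): Top of the rack's spindle 3 (1 to 3 towards the rack's +y), on its axis, 70 mm above the bench and 54 mm above the seat. The spindle is a tube, 18 mm outside, with a 10 mm bore open at the top and 54 mm deep.
- full1: Full wire bobbin (two or three of the three are present): 60 mm across, 50 mm high, 22 mm bore right through, black flanges, copper wire wound almost out to the rim, a white paper label ring on both faces; 0.3 to 0.55 kg. Rigid. Stands upright on the bench at the start. Origin at its middle, 25 mm from either face; z along the bore. Seated on a spindle its top is 4 mm below the spindle's top.
- full2: Full wire bobbin (two or three of the three are present): 60 mm across, 50 mm high, 22 mm bore right through, black flanges, copper wire wound almost out to the rim, a white paper label ring on both faces; 0.3 to 0.55 kg. Rigid. Stands upright on the bench at the start. Origin at its middle, 25 mm from either face; z along the bore. Seated on a spindle its top is 4 mm below the spindle's top.
- full3: Full wire bobbin (two or three of the three are present): 60 mm across, 50 mm high, 22 mm bore right through, black flanges, copper wire wound almost out to the rim, a white paper label ring on both faces; 0.3 to 0.55 kg. Rigid. Stands upright on the bench at the start. Origin at its middle, 25 mm from either face; z along the bore. Seated on a spindle its top is 4 mm below the spindle's top.
- empty1: Empty bobbin (two or three of the three are present), all black: two flanges 60 mm across and 4 mm thick on a bare 28 mm hub, 50 mm high, 22 mm bore, 0.05 kg. Sits loose on spindle 1 at the start. Origin at its middle, z along the bore.
- empty2: Empty bobbin (two or three of the three are present), all black: two flanges 60 mm across and 4 mm thick on a bare 28 mm hub, 50 mm high, 22 mm bore, 0.05 kg. Sits loose on spindle 2 at the start. Origin at its middle, z along the bore.
- empty3: Empty bobbin (two or three of the three are present), all black: two flanges 60 mm across and 4 mm thick on a bare 28 mm hub, 50 mm high, 22 mm bore, 0.05 kg. Sits loose on spindle 3 at the start. Origin at its middle, z along the bore.
- keeper1: Keeper pin: red knob 20 mm across and 24 mm high on an aluminium collar 32 mm across and 4 mm thick, with a round-ended steel shank 7 mm thick and 35 mm long below; 0.06 kg. Stands loose in the block at the start. Origin: centre of the collar's underside; z up through the knob. It drops in without force; in a spindle its collar rests on the spindle's top and holds the bobbin on.
- keeper2: Keeper pin: red knob 20 mm across and 24 mm high on an aluminium collar 32 mm across and 4 mm thick, with a round-ended steel shank 7 mm thick and 35 mm long below; 0.06 kg. Stands loose in the block at the start. Origin: centre of the collar's underside; z up through the knob. It drops in without force; in a spindle its collar rests on the spindle's top and holds the bobbin on.
- keeper3: Keeper pin: red knob 20 mm across and 24 mm high on an aluminium collar 32 mm across and 4 mm thick, with a round-ended steel shank 7 mm thick and 35 mm long below; 0.06 kg. Stands loose in the block at the start. Origin: centre of the collar's underside; z up through the knob. It drops in without force; in a spindle its collar rests on the spindle's top and holds the bobbin on.
- block: Hardwood block, fixed to the bench, 46 x 170 x 45 mm high, with three holes for keeper pins in a row along its own y axis, 55 mm apart. Origin: centre of its underside.
- block_hole0 (a point): Mouth of the block's hole 0 (0 to 2 towards its +y), 10 mm across, 40 mm deep, on the top face 45 mm above the bench.
- block_hole1 (a point): Mouth of the block's hole 1 (0 to 2 towards its +y), 10 mm across, 40 mm deep, on the top face 45 mm above the bench.
- block_hole2 (a point): Mouth of the block's hole 2 (0 to 2 towards its +y), 10 mm across, 40 mm deep, on the top face 45 mm above the bench.
- scrap_bin: Yellow plastic stacking bin for scrap, fixed to the bench, open at the top: 190 mm (its x) by 170 mm (its y), walls 4 mm thick and 85 mm high, the front one (its -x, towards the robot) 50 mm high and the sides stepped down to 50 mm over their front 58 mm. Floor 4 mm thick. Origin: centre of its underside.
- grinder: Bystander: angle grinder lying on the bench, orange and black, about 340 mm long and 75 mm high, origin under its middle.
- spray_can: Bystander: green spray can, 62 mm across, about 170 mm high, origin at the centre of its underside.
- magnet: Bystander: red arrow-shaped welding magnet, about 100 x 85 x 22 mm, origin under its middle.
Not all that is in view belongs to the job. What is shaped like the keeper1 but green is not meant. What is shaped like the empty3 but turquoise is not meant.

How it is judged:
At the end, for the whole second after the job is handed in: Each full bobbin is seated on its own spindle (5 mm off axis, 4 mm in height) with a keeper in it; each empty lies in the bin, its middle under 90 mm; each keeper is home (5 mm aside, 3 mm in height) in a spindle carrying a full bobbin or in a block hole; all at rest (height (world z) of full1 between 0.037 and 0.045 m and (horizontal distance between full1 and spindle1 below 0.005 m or horizontal distance between full1 and spindle2 below 0.005 m or horizontal distance between full1 and spindle3 below 0.005 m) and (horizontal distance between full1 and keeper1 below 0.008 m or horizontal distance between full1 and keeper2 below 0.008 m or horizontal distance between full1 and keeper3 below 0.008 m) and x of empty1 in the frame of scrap_bin between -0.09 and 0.09 m and y of empty1 in the frame of scrap_bin between -0.08 and 0.08 m and z of empty1 in the frame of scrap_bin between 0 and 0.09 m and ((height (world z) of keeper1 between 0.042 and 0.048 m and (horizontal distance between keeper1 and block_hole0 below 0.005 m or horizontal distance between keeper1 and block_hole1 below 0.005 m or horizontal distance between keeper1 and block_hole2 below 0.005 m)) or (height (world z) of keeper1 between 0.067 and 0.073 m and (horizontal distance between keeper1 and spindle1 below 0.005 m or horizontal distance between keeper1 and spindle2 below 0.005 m or horizontal distance between keeper1 and spindle3 below 0.005 m) and (horizontal distance between keeper1 and full1 below 0.008 m or horizontal distance between keeper1 and full2 below 0.008 m or horizontal distance between keeper1 and full3 below 0.008 m))) and linear speed of each of full1, empty1, keeper1, full2, empty2, keeper2, full3, empty3, keeper3 below 0.03 m/s and height (world z) of full2 between 0.037 and 0.045 m and (horizontal distance between full2 and spindle1 below 0.005 m or horizontal distance between full2 and spindle2 below 0.005 m or horizontal distance between full2 and spindle3 below 0.005 m) and (horizontal distance between full2 and keeper1 below 0.008 m or horizontal distance between full2 and keeper2 below 0.008 m or horizontal distance between full2 and keeper3 below 0.008 m) and x of empty2 in the frame of scrap_bin between -0.09 and 0.09 m and y of empty2 in the frame of scrap_bin between -0.08 and 0.08 m and z of empty2 in the frame of scrap_bin between 0 and 0.09 m and ((height (world z) of keeper2 between 0.042 and 0.048 m and (horizontal distance between keeper2 and block_hole0 below 0.005 m or horizontal distance between keeper2 and block_hole1 below 0.005 m or horizontal distance between keeper2 and block_hole2 below 0.005 m)) or (height (world z) of keeper2 between 0.067 and 0.073 m and (horizontal distance between keeper2 and spindle1 below 0.005 m or horizontal distance between keeper2 and spindle2 below 0.005 m or horizontal distance between keeper2 and spindle3 below 0.005 m) and (horizontal distance between keeper2 and full1 below 0.008 m or horizontal distance between keeper2 and full2 below 0.008 m or horizontal distance between keeper2 and full3 below 0.008 m))) and height (world z) of full3 between 0.037 and 0.045 m and (horizontal distance between full3 and spindle1 below 0.005 m or horizontal distance between full3 and spindle2 below 0.005 m or horizontal distance between full3 and spindle3 below 0.005 m) and (horizontal distance between full3 and keeper1 below 0.008 m or horizontal distance between full3 and keeper2 below 0.008 m or horizontal distance between full3 and keeper3 below 0.008 m) and x of empty3 in the frame of scrap_bin between -0.09 and 0.09 m and y of empty3 in the frame of scrap_bin between -0.08 and 0.08 m and z of empty3 in the frame of scrap_bin between 0 and 0.09 m and ((height (world z) of keeper3 between 0.042 and 0.048 m and (horizontal distance between keeper3 and block_hole0 below 0.005 m or horizontal distance between keeper3 and block_hole1 below 0.005 m or horizontal distance between keeper3 and block_hole2 below 0.005 m)) or (height (world z) of keeper3 between 0.067 and 0.073 m and (horizontal distance between keeper3 and spindle1 below 0.005 m or horizontal distance between keeper3 and spindle2 below 0.005 m or horizontal distance between keeper3 and spindle3 below 0.005 m) and (horizontal distance between keeper3 and full1 below 0.008 m or horizontal distance between keeper3 and full2 below 0.008 m or horizontal distance between keeper3 and full3 below 0.008 m)))); the robot touches nothing.
It fails at once if the angle grinder is moved by more than 30 mm (distance of grinder from where it was at the start of the episode above 0.03 m).
It fails at once if the spray can is moved by more than 30 mm (distance of spray_can from where it was at the start of the episode above 0.03 m).
It fails at once if the welding magnet is moved by more than 30 mm (distance of magnet from where it was at the start of the episode above 0.03 m).
Of empty1, empty2, empty3 only 2 to 3 are there at a start; the rules pass over those that are not, and their reading is None.
Of full1, full2, full3 only 2 to 3 are there at a start; the rules pass over those that are not, and their reading is None.
At some moment in a run one of full1, full2, full3 may be knocked a few centimetres aside while the robot is not near it.
It also fails if it takes over 210 s, if anything falls off the work surface, if the arm or the gripper's body presses on something with over 40 N, if the wrist force passes 120 N, or if a joint passes its speed limit or range.

ROBOT

A 7-joint arm with a two-finger parallel gripper is mounted at the origin on the work surface. World frame = base frame: x ahead of the robot, y to its left, z up, the work surface at z = 0. Lengths are in m, angles in rad, forces in N, time in s.
With the tool pointing down it reaches from about 0.4 to 0.925 m from the base axis. Payload 5.6 kg.
Tool frame: the origin (TCP) lies at the very end of the fingers, on their centre line; the grasp point (between the pads) lies 19 mm behind it; z points along the fingers, y is the direction in which the jaws open and shut (so a half turn about z gives the same grasp; the last joint's range is limited). The gripper opens to 85 mm and grips with 20 to 120 N. Pads are 22 mm wide; open, the fingers measure 114 mm over their backs; the gripper's body (76 mm by 85 mm) begins 54 mm behind the grasp point. The pads swing forward as they close: fully open they stand 13 mm farther back than shut.
Start: joints at [-1.162, 0.468, -0.012, 1.603, 0.006, 1.071, -0.056], TCP at [0.284, 0.585, 0.231] pointing down, gripper open.
Joint ranges: [-2.53, 2.53], [-0.31, 2.02], [-1.57, 1.55], [0.28, 2.44], [-1.29, 4.43], [0.15, 1.84], [-2.92, 2.92]. Speed limits (rad/s): [2.57, 2.57, 3.14, 3.14, 3.14, 3.14, 3.14].

INTERFACE

Orientations are given as a unit quaternion [x, y, z, w].
In Python, from workcell import bot gives the robot as it stands. Calls block until the motion is done:
- bot.movep(position, orientation): joint-space move of the TCP to a pose.
- bot.line_to(position, frame=None, speed=0.15, max_force=None): straight line of the TCP; frame=None keeps the orientation; speed is the mean speed in m/s. With max_force (N) it stops when the force on the tool has changed by that much, and returns True; else False.
- bot.goto_joints(angles): joint-space move.
- bot.command_gripper(opening, strength=None): finger opening in m; strength is the grip in N (None keeps the last); returns when the fingers have stopped.
- bot.pause(seconds).
- bot.solve_ik(position, orientation): joint angles nearest the present ones, or None.
- bot.state(): the state.
- bot.camera(name): name is "side" or "top" or "wrist"; returns the picture (400x640x3 uint8, red, green, blue); there is no depth.
- bot.calibration(name): a dict with "mtx" (3x3 intrinsics, pixels), "extrinsics" (4x4, takes a point from camera to world coordinates); the wrist camera has in their place "hand_eye" (4x4, takes a point from camera to tool coordinates, whose origin is the TCP and whose axes are the flange's). Camera axes: x right, y down, z forward; pixel columns grow to the right and rows downward; lengths in m; the calibration is good to about 2 mm. A picture is of the moment at which its call begins: read the wrist's pose just before it. calibration takes no time and is no camera call.
A pose or a line that the arm cannot do raises bot.MotionError and nothing moves.
- bot.close_job(): hands the job in, once; it reports no verdict.
Trained networks look in the newest picture that a camera, given by its name, has taken for a name from the list of things; names that differ only in an ending like _2 or _b are one class to them, and where a whole thing is asked for, a point or a joint stands for the part that bears it (a point fixed in the world has none). Each returns a list of dicts, best first, with "conf" (0 to 1); they miss things now and then, are a little off and sometimes report something else, mostly with a low value. They report only what shows in the picture. A call takes as long as a camera call. They do not tell look-alikes from the thing itself.
- bot.search_frame(label, camera): "xyz" ([x, y, z] in m, in the coordinates of the camera as it stood for that picture, good to about 4 mm: the middle of the surface that is visible of it).
- bot.pinpoint(label, camera): "xyz" ([x, y, z] in m, in the coordinates of the camera as it stood for that picture, good to about 4 mm: a listed point, or the origin of a listed thing).
The state is a dict: "time": time; "joint_positions": joint angles; "joint_vel": joint speeds; "effort": joint torques, N m; "tcp_pos": TCP position; "orientation": TCP orientation; "wrist_force": force on the tool from outside, world axes, zero at the start; "moment": the same for the moment, N m; "finger_gap": finger opening in m.
Only numpy, scipy, OpenCV 4.12 (cv2) and the standard library are available. Lean on these libraries where they do the work, as an engineer would, in place of code of your own. Each camera call takes 0.05 s, during which the arm holds its last target.

## Working session

There is one attempt and no reset: what is moved stays moved. The work goes in short steps, each a Python script; the robot and the scene stay as the last script left them, time stands still between calls to the robot, and variables do not carry over. Pictures are saved under pics/ and viewed, and the job is handed in when it is done.

```bash
mkdir -p pics; ls
python3 - <<'E'
from workcell import bot
import cv2,numpy as np
for c in ["side","top","wrist"]:
    im=bot.camera(c); cv2.imwrite(f"pics/{c}0.png",im[:,:,::-1])
    k=bot.calibration(c); print(c,{a:np.round(np.array(b),3).tolist() for a,b in k.items()})
s=bot.state(); print({k:np.round(v,3).tolist() for k,v in s.items()})
E
```

```text
pics
side {'mtx': [[434.417, 0.0, 322.913], [0.0, 434.417, 196.17], [0.0, 0.0, 1.0]], 'extrinsics': [[0.936, -0.186, 0.298, 0.271], [-0.351, -0.537, 0.767, -0.866], [0.018, -0.823, -0.568, 0.707], [0.0, 0.0, 0.0, 1.0]]}
top {'mtx': [[385.564, 0.0, 324.025], [0.0, 385.564, 198.882], [0.0, 0.0, 1.0]], 'extrinsics': [[-0.023, -0.991, 0.132, 0.452], [-1.0, 0.02, -0.023, -0.002], [0.02, -0.132, -0.991, 1.003], [0.0, 0.0, 0.0, 1.0]]}
wrist {'mtx': [[286.471, 0.0, 319.139], [0.0, 286.471, 195.219], [0.0, 0.0, 1.0]], 'hand_eye': [[-0.001, -0.961, -0.277, 0.071], [1.0, -0.001, -0.0, 0.0], [0.0, -0.277, 0.961, -0.142], [0.0, 0.0, 0.0, 1.0]]}
{'time': 0.15, 'joint_positions': [-1.162, 0.468, -0.012, 1.603, 0.006, 1.071, -0.056], 'joint_vel': [0.001, -0.003, -0.0, -0.002, 0.001, 0.0, -0.001], 'effort': [0.002, -53.279, 0.022, -25.155, 0.012, 0.005, 0.0], 'tcp_pos': [0.284, 0.584, 0.231], 'orientation': [0.224, 0.975, -0.001, -0.0], 'wrist_force': [1.131, -0.686, -0.008], 'moment': [-0.019, 0.015, 0.059], 'finger_gap': 0.085}
```

View pics/side0.png

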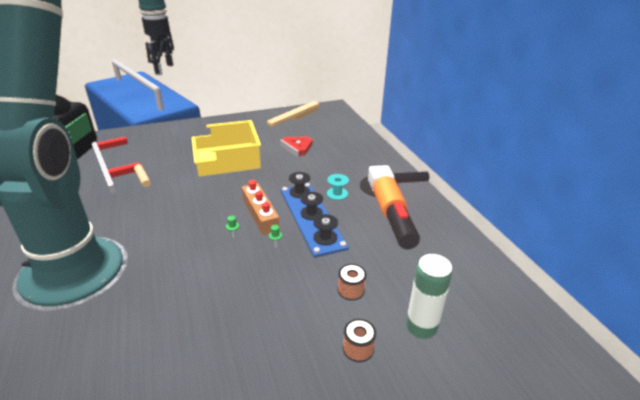

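View pics/top0.png

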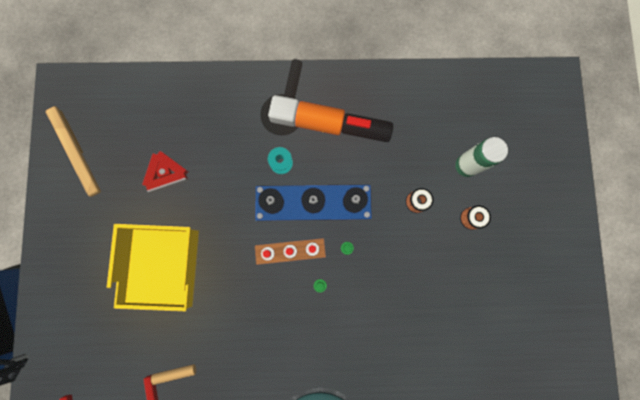

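View pics/wrist0.png

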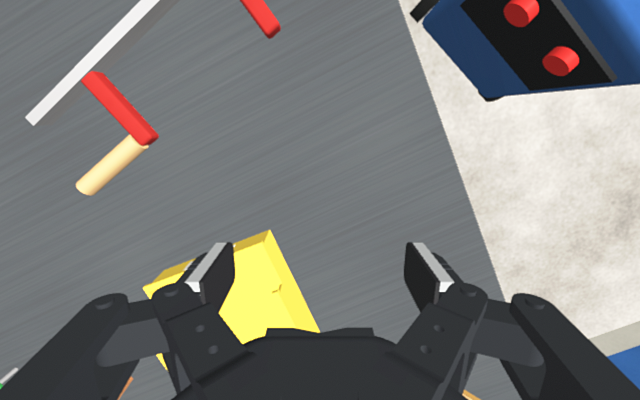

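Side view: three black empties sit on the blue rack at about (300,180), (312,205) and (326,228). There are two full bobbins at (352,281) and (360,338), and three red keepers in the block at (252,186), (259,198) and (266,210). The decoys are the green pins at (232,222) and (275,232) and the turquoise bobbin at (338,186); I'll leave those alone. The top view agrees: empties at (269,201), (313,200) and (356,199), fulls at (421,199) and (478,216).

```bash
cat > h.py <<'E'
from workcell import bot
import cv2,numpy as np
from scipy.spatial.transform import Rotation as R
def ext(c,st=None):
    k=bot.calibration(c)
    if c!="wrist": return np.array(k["mtx"]),np.array(k["extrinsics"])
    st=st or bot.state()
    T=np.eye(4);T[:3,:3]=R.from_quat(st["orientation"]).as_matrix();T[:3,3]=st["tcp_pos"]
    return np.array(k["mtx"]),T@np.array(k["hand_eye"])
def ray(M,E,uv,z):
    d=E[:3,:3]@np.linalg.inv(M)@np.array([uv[0],uv[1],1.]); o=E[:3,3]
    return o+d*(z-o[2])/d[2]
def proj(M,E,p):
    q=np.linalg.inv(E)@np.append(p,1); q=M@q[:3]; return q[:2]/q[2]
def w(E,x): return (E@np.append(x,1))[:3]
def down(yaw): # tool z down, tool x at yaw
    c,s=np.cos(yaw),np.sin(yaw)
    return R.from_matrix(np.array([[c,s,0],[s,-c,0],[0,0,-1.]])).as_quat()
E
python3 - <<'E'
from h import *
for c in ["top","side"]:
    bot.camera(c); M,E=ext(c)
    for n in ["spindle1","spindle2","spindle3","full1","empty1","keeper1","block_hole0","block_hole1","block_hole2","scrap_bin","rack","block","grinder","spray_can","magnet"]:
        for r in bot.pinpoint(n,c):
            if r["conf"]>.3: print(c,n,round(r["conf"],2),np.round(w(E,r["xyz"]),3))
M,E=ext("top")
for uv,z in [((269.5,200.5),.07),((313,200),.07),((355.5,199),.07),((421.5,199),.05),((479,216.5),.05),((267,254),.073),((290,252),.073),((313,249),.073)]:
    print(uv,np.round(ray(M,E,uv,z),3))
E
```

```text
top spindle1 0.68 [ 0.576 -0.101  0.071]
top spindle1 0.63 [0.577 0.107 0.071]
top spindle1 0.58 [0.576 0.004 0.069]
top spindle2 0.68 [ 0.576 -0.101  0.071]
top spindle2 0.63 [0.577 0.107 0.071]
top spindle2 0.58 [0.576 0.004 0.069]
top spindle3 0.68 [ 0.576 -0.101  0.071]
top spindle3 0.63 [0.577 0.107 0.071]
top spindle3 0.58 [0.576 0.004 0.069]
top full1 0.9 [ 0.573 -0.267  0.021]
top full1 0.75 [ 0.527 -0.409  0.021]
top empty1 0.77 [0.58  0.106 0.041]
top empty1 0.76 [0.577 0.    0.041]
top empty1 0.65 [ 0.579 -0.1    0.042]
top empty1 0.59 [0.684 0.088 0.026]
top empty1 0.36 [0.456 0.062 0.046]
top keeper1 0.7 [ 0.365 -0.012  0.038]
top keeper1 0.69 [ 0.668  0.389 -0.001]
top keeper1 0.58 [0.447 0.116 0.045]
top keeper1 0.57 [0.456 0.006 0.044]
top keeper1 0.53 [ 0.456 -0.077  0.037]
top keeper1 0.48 [0.455 0.064 0.046]
top block_hole0 0.8 [0.452 0.115 0.047]
top block_hole0 0.67 [0.453 0.064 0.045]
top block_hole0 0.63 [0.455 0.006 0.041]
top block_hole0 0.44 [0.578 0.004 0.003]
top block_hole1 0.8 [0.452 0.115 0.047]
top block_hole1 0.67 [0.453 0.064 0.045]
top block_hole1 0
[... 1666 characters left out ...]
le2 0.97 [0.45  0.065 0.045]
side block_hole2 0.91 [0.456 0.01  0.046]
side block_hole2 0.89 [0.453 0.119 0.048]
side block_hole2 0.46 [0.575 0.003 0.04 ]
side scrap_bin 0.85 [0.418 0.391 0.001]
side block 0.86 [0.454 0.063 0.001]
side grinder 0.78 [ 0.791 -0.033  0.002]
side grinder 0.5 [ 0.574 -0.106  0.039]
side grinder 0.47 [ 0.526 -0.409  0.027]
side spray_can 0.6 [ 0.665 -0.405 -0.001]
side magnet 0.9 [ 0.667  0.396 -0.003]
(269.5, 200.5) [0.575 0.109 0.07 ]
(313, 200) [0.574 0.003 0.07 ]
(355.5, 199) [ 0.574 -0.101  0.07 ]
(421.5, 199) [ 0.574 -0.269  0.05 ]
(479, 216.5) [ 0.527 -0.411  0.05 ]
(267, 254) [0.446 0.115 0.073]
(290, 252) [0.45  0.06  0.073]
(313, 249) [0.456 0.005 0.073]
```

Run:
```python
import cv2
a=cv2.imread("pics/top0.png")[120:320,90:530]
cv2.imwrite("pics/topc.png",cv2.resize(a,None,fx=1.8,fy=1.8,interpolation=2))
```

```text
(no output)
```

View pics/topc.png

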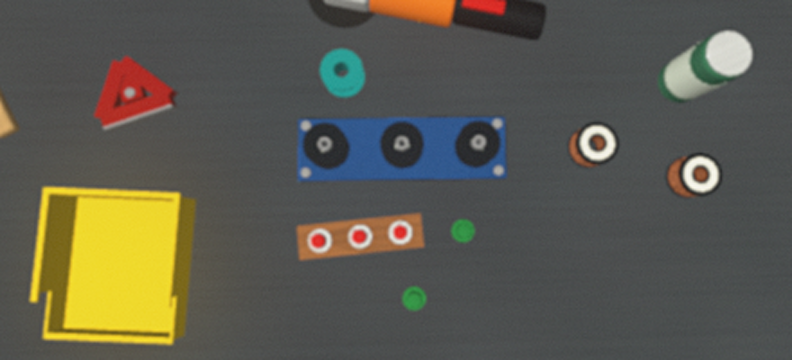

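Run:
```python
from h import *
for p in [(.576,.107,.2),(.576,.003,.2),(.576,-.101,.2),(.45,.06,.2),(.419,.392,.2),(.527,-.409,.2),(.574,-.267,.2)]:
  for y in [90,-90,0,180]:
    q=bot.solve_ik(list(p),down(np.radians(y)).tolist()); print(p,y,None if q is None else np.round(q,2))
q=down(np.radians(-90)).tolist()
for i,y in enumerate([90,-90]):
    try:
        bot.movep([.54,.03,.24],down(np.radians(y)).tolist())
    except bot.MotionError as e: print(y,e); continue
    s=bot.state(); im=bot.camera("wrist"); cv2.imwrite(f"pics/w{i}.png",im[:,:,::-1]); np.save(f"w{i}.npy",[*s["tcp_pos"],*s["orientation"]])
    print(s["time"],s["tcp_pos"])
```

```text
(0.576, 0.107, 0.2) 90 [-0.6   0.41  0.47  1.82 -0.22  0.96 -0.04]
(0.576, 0.107, 0.2) -90 [-0.12  0.4  -0.16  1.79  0.08  0.96  2.84]
(0.576, 0.107, 0.2) 0 [-0.75  0.45  0.66  1.83 -0.33  0.98 -1.52]
(0.576, 0.107, 0.2) 180 [-0.37  0.39  0.16  1.8  -0.08  0.95  1.4 ]
(0.576, 0.003, 0.2) 90 [-0.49  0.41  0.55  1.85 -0.25  0.96  0.17]
(0.576, 0.003, 0.2) -90 [-0.96  0.77  1.35  1.87 -0.81  1.2  -2.47]
(0.576, 0.003, 0.2) 0 [-0.62  0.44  0.72  1.85 -0.35  0.98 -1.32]
(0.576, 0.003, 0.2) 180 [-0.28  0.38  0.27  1.83 -0.12  0.94  1.62]
(0.576, -0.101, 0.2) 90 [-0.36  0.44  0.62  1.83 -0.3   0.97  0.39]
(0.576, -0.101, 0.2) -90 [-0.77  0.79  1.35  1.85 -0.83  1.22 -2.29]
(0.576, -0.101, 0.2) 0 [-0.51  0.49  0.83  1.84 -0.42  1.   -1.07]
(0.576, -0.101, 0.2) 180 [-0.24  0.41  0.45  1.82 -0.21  0.96  1.88]
(0.45, 0.06, 0.2) 90 [-0.63  0.18  0.48  2.12 -0.11  0.87 -0.09]
(0.45, 0.06, 0.2) -90 [ 0.84  0.52 -1.3   2.04  0.59  1.03  2.39]
(0.45, 0.06, 0.2) 0 [-0.83  0.19  0.71  2.13 -0.16  0.87 -1.6 ]
(0.45, 0.06, 0.2) 180 [-0.44  0.17  0.26  2.11 -0.06  0.87  1.43]
(0.419, 0.392, 0.2) 90 [-1.0
[... 170 characters left out ...]
3]
(0.419, 0.392, 0.2) 180 [-0.77  0.38 -0.05  1.82  0.02  0.94  0.74]
(0.527, -0.409, 0.2) 90 [ 0.07  0.63  0.81  1.63 -0.5   1.1   1.01]
(0.527, -0.409, 0.2) -90 [-0.16  0.93  1.34  1.64 -0.93  1.34 -1.82]
(0.527, -0.409, 0.2) 0 [ 0.05  0.65  0.84  1.63 -0.52  1.11 -0.54]
(0.527, -0.409, 0.2) 180 [-0.01  0.69  0.94  1.63 -0.6   1.14  2.66]
(0.574, -0.267, 0.2) 90 [-0.29  0.65  0.99  1.72 -0.6   1.11  0.88]
(0.574, -0.267, 0.2) -90 [-0.44  0.88  1.34  1.73 -0.89  1.29 -2.03]
(0.574, -0.267, 0.2) 0 [-0.34  0.69  1.08  1.72 -0.67  1.14 -0.63]
(0.574, -0.267, 0.2) 180 [-0.07  0.52  0.63  1.71 -0.35  1.03  2.25]
3.9333 [0.54005195 0.03153196 0.23982984]
4.2333 [0.5400204  0.03035859 0.23994783]
```

Run:
```python
from h import *
for i in range(2): print(np.load(f"w{i}.npy").round(4))
s=bot.state(); print(s["joint_positions"],s["orientation"],s["tcp_pos"])
```

```text
[ 5.401e-01  3.150e-02  2.398e-01  7.062e-01  7.080e-01  0.000e+00
 -2.000e-04]
[ 0.54    0.0304  0.2399  0.7069  0.7073 -0.     -0.    ]
[-0.55508765  0.28827072  0.52829688  1.8907397  -0.17038962  1.00681976
  0.04721301] [ 7.06954832e-01  7.07258697e-01 -2.45995514e-05 -2.53280750e-05] [0.54000239 0.03026687 0.23996064]
```

View pics/w0.png

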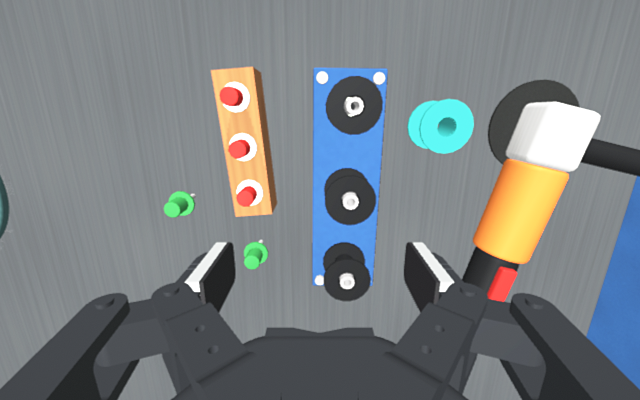

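View pics/w1.png

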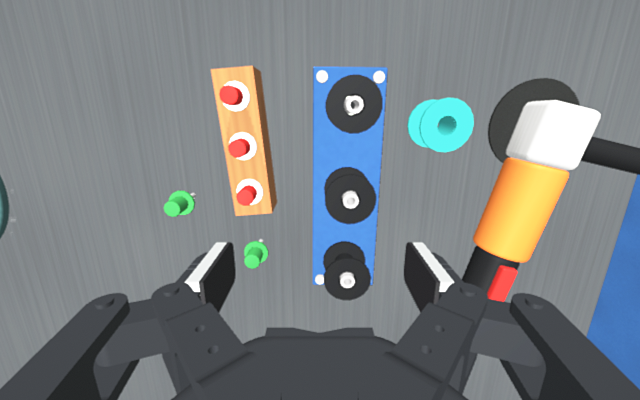

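Run:
```python
from h import *
bot.pause(.2)
s=bot.state(); im=bot.camera("wrist"); cv2.imwrite("pics/a90.png",im[:,:,::-1]); np.save("a90.npy",[*s["tcp_pos"],*s["orientation"]]); print(s["tcp_pos"])
q=bot.solve_ik([.54,.10,.24],down(-np.pi/2).tolist()); print(q)
bot.goto_joints(q); bot.pause(.3)
s=bot.state(); im=bot.camera("wrist"); cv2.imwrite("pics/am90.png",im[:,:,::-1]); np.save("am90.npy",[*s["tcp_pos"],*s["orientation"]]); print(s["time"],s["tcp_pos"],s["orientation"])
a=cv2.imread("pics/a90.png")[60:290,190:420];b=cv2.imread("pics/am90.png")[60:290,190:480]
cv2.imwrite("pics/z90.png",cv2.resize(a,None,fx=2.6,fy=2.6,interpolation=2));cv2.imwrite("pics/zm90.png",cv2.resize(b,None,fx=2.6,fy=2.6,interpolation=2))
```

```text
[0.53998684 0.02996528 0.23998536]
[-1.10817124  0.47352619  1.14392146  1.89332754 -0.48682447  1.09149046
 -2.91202089]
7.3417 [0.53999299 0.0999137  0.23999063] [-7.07084037e-01  7.07129524e-01  3.44831113e-05  1.06688147e-06]
```

View pics/z90.png

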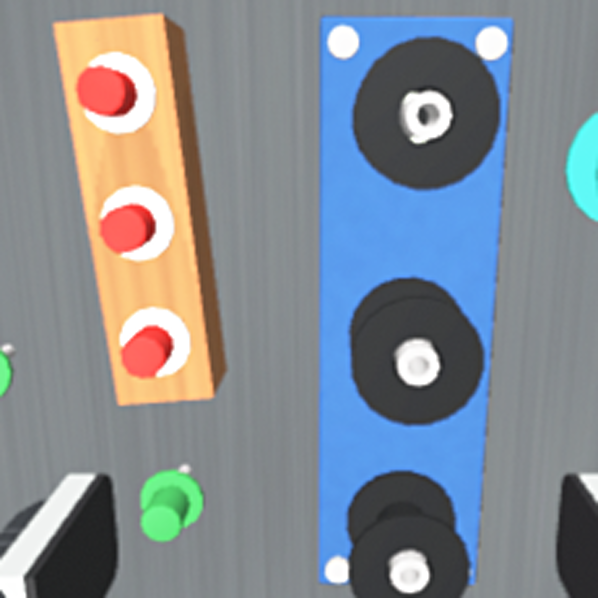

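View pics/zm90.png

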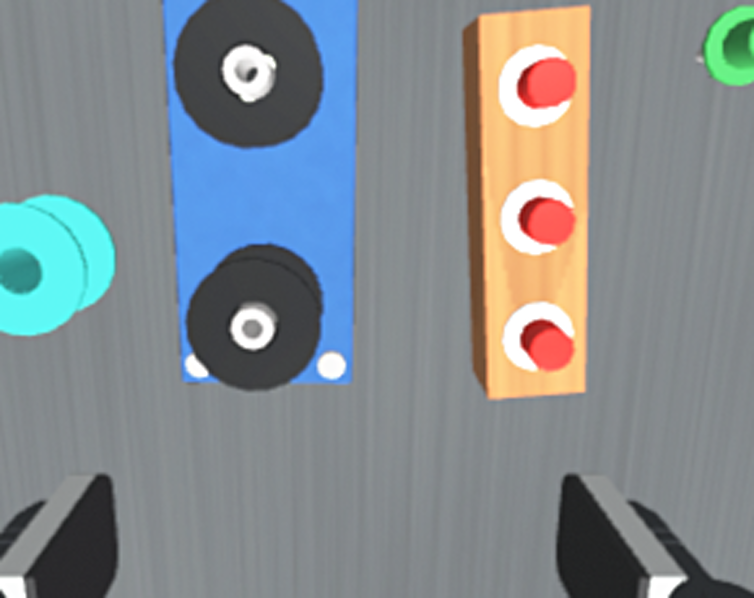

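```bash
cat >> h.py <<'E'
def shot(c="wrist",save=None):
    st=bot.state(); M,E=ext(c,st); im=bot.camera(c)
    if save: cv2.imwrite(f"pics/{save}.png",im[:,:,::-1])
    return im,M,E
def loadshot(n):
    v=np.load(n+".npy"); im=cv2.imread(f"pics/{n}.png")[:,:,::-1]
    return (im,)+ext("wrist",dict(tcp_pos=v[:3],orientation=v[3:]))
def mred(im):
    a=im.astype(int); return (a[...,0]>90)&(a[...,0]>1.7*a[...,1])&(a[...,0]>1.7*a[...,2])
def mwhite(im):
    a=im.astype(int); return (a.min(2)>115)&(a.max(2)-a.min(2)<40)
SPEC={"knob":(mred,[(.010,.049),(.010,.073)]),"spin":(mwhite,[(.009,.066),(.009,.070)]),"full":(mwhite,[(.02,.05)]),
      "spinbare":(mwhite,[(.009,.070)])}
def fit(S,kind,guess,win=14,dz=0,ret=False):
    im,M,E=S; f,circ=SPEC[kind]; z0=circ[-1][1]+dz
    u,v=proj(M,E,[guess[0],guess[1],z0]); m=f(im).astype(np.uint8)
    k=np.zeros_like(m); cv2.circle(k,(int(round(u)),int(round(v))),win,1,-1); m&=k
    n,l,st,_=cv2.connectedComponentsWithStats(m)
    if n<2: return None
    i=1+np.argmax(st[1:,4]); pts=np.argwhere(l==i)[:,::-1].astype(np.float32)
    h=cv2.convexHull(pts); mm=cv2.moments(h); c=np.array([mm["m10"],mm["m01"]])/max(mm["m00"],1e-6)
    t=np.linspace(0,2*np.pi,40)
    def mod(p):
        P=np.array([proj(M,E,[p[0]+r*np.cos(a),p[1]+r*np.sin(a),z+dz]) for r,z in circ for a in t],np.float32)
        H=cv2.convexHull(P); q=cv2.moments(H); return np.array([q["m10"],q["m01"]])/q["m00"],q["m00"]
    p=np.array(guess[:2],float)
    for _ in range(4):
        c0,A=mod(p); J=np.c_[(mod(p+[1e-3,0])[0]-c0)/1e-3,(mod(p+[0,1e-3])[0]-c0)/1e-3]
        p=p+np.linalg.solve(J,c-c0)
    return np.r_[p.round(4),round(mm["m00"]/A,2)]
E
python3 - <<'E'
from h import *
SP=[(.576,-.101),(.576,.003),(.577,.107)];K=[(.456,.007),(.452,.064),(.45,.117)]
for n in ["a90","am90"]:
    S=loadshot(n)
    for p in SP: print(n,"spin",p,fit(S,"spin",p,12))
    for p in K: print(n,"knob",p,fit(S,"knob",p,20))
E
```

```text
a90 spin (0.576, -0.101) [ 0.5751 -0.1004  1.14  ]
a90 spin (0.576, 0.003) [0.576  0.0044 1.18  ]
a90 spin (0.577, 0.107) [0.5761 0.108  1.2   ]
a90 knob (0.456, 0.007) [0.4555 0.0076 0.78  ]
a90 knob (0.452, 0.064) [0.4512 0.0627 0.76  ]
a90 knob (0.45, 0.117) [0.447  0.1176 0.76  ]
am90 spin (0.576, -0.101) None
am90 spin (0.576, 0.003) [0.5746 0.0046 1.09  ]
am90 spin (0.577, 0.107) [0.5758 0.1093 1.09  ]
am90 knob (0.456, 0.007) [0.4544 0.0092 0.79  ]
am90 knob (0.452, 0.064) [0.4499 0.0643 0.77  ]
am90 knob (0.45, 0.117) [0.4456 0.1194 0.76  ]
```

```bash
cat >> h.py <<'E'
SP={1:(.5748,-.1003),2:(.5755,.0044),3:(.576,.1088)}
KP={1:(.455,.0084),2:(.4506,.0635),3:(.4463,.1185)}
BIN=(.419,.392)
Y90=np.pi/2
def go(p,yaw=Y90):
    bot.movep([float(x) for x in p],down(yaw).tolist())
def ln(x,y,z,v=.2,f=None): return bot.line_to([float(x),float(y),float(z)],speed=v,max_force=f)
def info(t=""):
    s=bot.state(); print(t,round(s["time"],1),np.round(s["tcp_pos"],4),"gap",round(s["finger_gap"],4),"F",np.round(s["wrist_force"],1))
def empty(i,bx,by,yawb):
    x,y=SP[i]
    bot.command_gripper(.085,40)
    go((x,y,.16)); ln(x,y,.040,.15,25); info("down")
    bot.command_gripper(.05,40); info("grip")
    ln(x,y,.20,.25); info("lift")
    go((BIN[0]+bx,BIN[1]+by,.20),yawb); ln(BIN[0]+bx,BIN[1]+by,.05,.2,20); info("bin")
    bot.command_gripper(.072); ln(BIN[0]+bx,BIN[1]+by,.20,.3); info("done")
E
python3 - <<'E'
from h import *
empty(3,.025,.042,Y90)
shot("wrist","e3"); shot("side","e3s")
E
```

```text
down 10.5 [0.5766 0.1092 0.0408] gap 0.085 F [-0.3  0.2  0.5]
grip 10.8 [0.5769 0.1089 0.0417] gap 0.0574 F [-2.6 -1.   7.8]
lift 11.6 [0.5752 0.108  0.1987] gap 0.0575 F [-0.8  0.  -1.1]
bin 13.9 [0.4446 0.4347 0.0512] gap 0.0569 F [-0.   0.1  0.2]
done 14.8 [0.4441 0.4337 0.2005] gap 0.0723 F [-0.2  0.2 -0.1]
```

View pics/e3s.png

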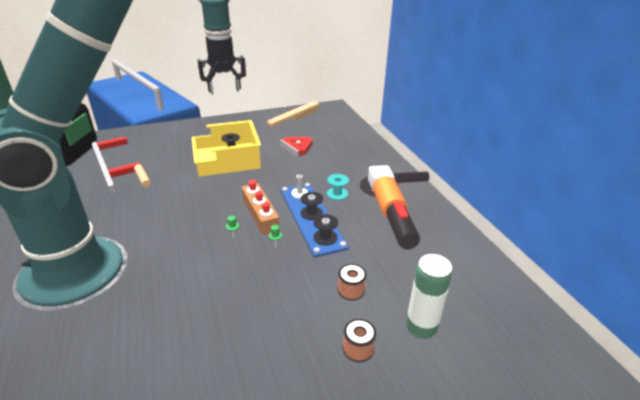

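View pics/e3.png

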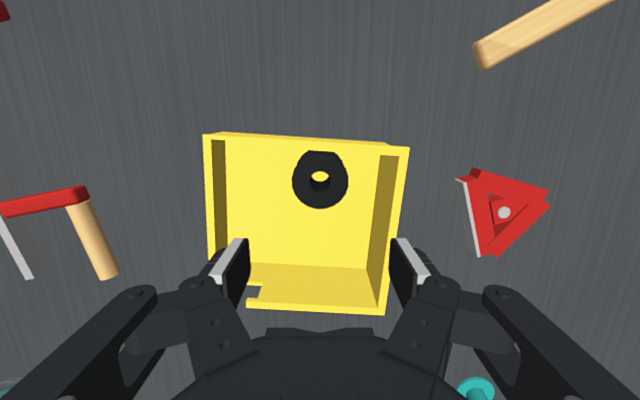

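Spindle 3 is bare at side (300,186) and its empty stands in the bin at wrist (320,180). Next, the other two empties.

Run:
```python
from h import *
empty(2,.025,-.042,Y90)
empty(1,-.035,0,np.pi)
shot("wrist","e1"); shot("side","e1s")
```

```text
down 17.8 [0.5762 0.0048 0.0408] gap 0.0851 F [0.2 1.1 0.1]
grip 18.2 [0.5761 0.0044 0.0417] gap 0.0573 F [-2.5 -0.5  7.8]
lift 19.0 [0.5746 0.0037 0.1988] gap 0.0576 F [-0.5 -0.1 -1.3]
bin 21.3 [0.4446 0.3506 0.051 ] gap 0.0574 F [ 0.7 -0.5 -0.6]
done 22.2 [0.4441 0.3496 0.2004] gap 0.0718 F [-0.5 -0.9 -1. ]
down 25.2 [ 0.5755 -0.1     0.0408] gap 0.0847 F [-0.   0.1  0.4]
grip 25.6 [ 0.5755 -0.1005  0.0416] gap 0.0573 F [-2.1 -0.2  6.5]
lift 26.4 [ 0.5738 -0.1008  0.1988] gap 0.0571 F [-0.5 -0.2 -0.5]
bin 29.2 [0.3844 0.3928 0.051 ] gap 0.0571 F [-0.8  0.7  0.2]
done 30.1 [0.3841 0.3916 0.2004] gap 0.0722 F [ 0.1 -0.8  0.1]
```

View pics/e1s.png

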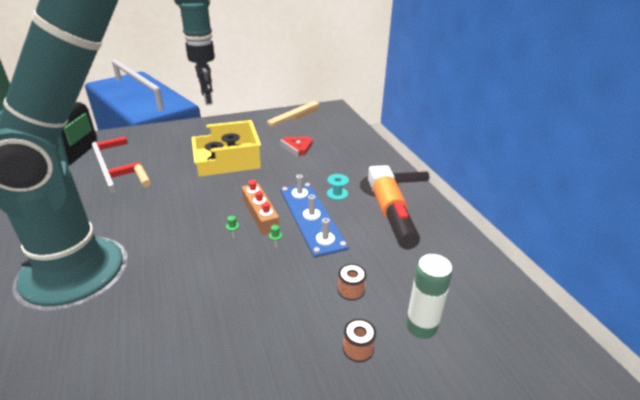

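View pics/e1.png

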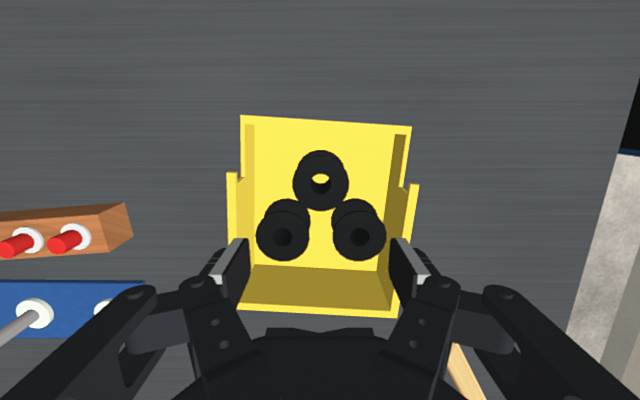

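All three empties stand in the bin at wrist (320,180), (283,230) and (358,230), and the spindles are bare. Now the full bobbins.

Run:
```python
from h import *
go((.55,-.36,.24)); bot.pause(.2); info()
S=shot("wrist","f0")
for g in [(.574,-.267),(.527,-.409)]: print(fit(S,"full",g,24))
go((.56,-.06,.24)); bot.pause(.2); S=shot("wrist","f1"); info()
for i in SP: print(i,fit(S,"spinbare",SP[i],9))
```

```text
33.1 [ 0.5503 -0.3593  0.2401] gap 0.072 F [-0.2 -0.1 -0.2]
[ 0.5722 -0.267   1.48  ]
[ 0.5249 -0.409   1.53  ]
 34.6 [ 0.5601 -0.0612  0.2398] gap 0.0718 F [-0.1  0.4  0.7]
1 [ 0.5745 -0.0993  1.04  ]
2 [0.5753 0.0048 1.01  ]
3 [0.5761 0.1071 0.59  ]
```

View pics/f0.png

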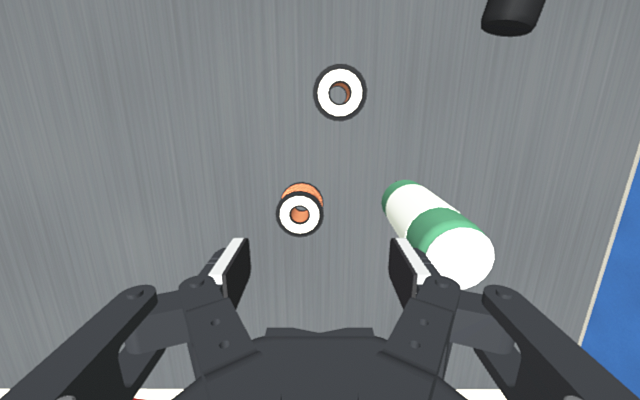

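View pics/f1.png

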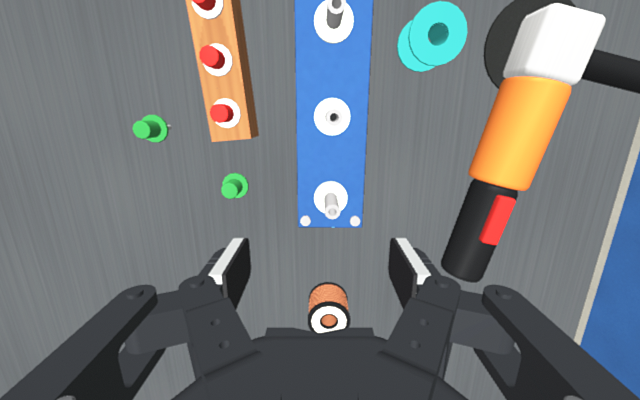

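```bash
cat >> h.py <<'E'
SP={1:(.5746,-.1004),2:(.5753,.0045),3:(.576,.1094)}
COR=np.array([-.0005,.0007])
def settle(x,y,z,yaw=Y90):
    bot.pause(.15)
def pickfull(g,tag):
    bot.command_gripper(.085,90)
    go((g[0],g[1]-.06,.2)); bot.pause(.25)
    S=shot("wrist",tag); r=fit(S,"full",g,45); print("fit",r)
    p=r[:2]+COR
    if np.hypot(*(p-g))>.02: print("far from guess"); 
    go((p[0],p[1],.13)); ln(*p,.008,.12,25); bot.pause(.1); info("down")
    bot.command_gripper(.05,90); bot.pause(.1); info("grip")
    ln(*p,.15,.2); bot.pause(.15); info("lift")
    return p
E
python3 - <<'E'
from h import *
pickfull(np.array([.5717,-.2663]),"p1")
shot("wrist","p1h");shot("side","p1s")
E
```

```text
fit [ 0.5715 -0.267   4.86  ]
down 38.0 [ 0.5716 -0.2666  0.009 ] gap 0.085 F [ 0.3 -0.1  0.1]
grip 38.4 [ 0.5723 -0.2666  0.0094] gap 0.0583 F [-0.3  0.2  6.4]
lift 39.4 [ 0.5699 -0.266   0.1481] gap 0.0585 F [ 0.4 -0.5 -5. ]
```

View pics/p1h.png

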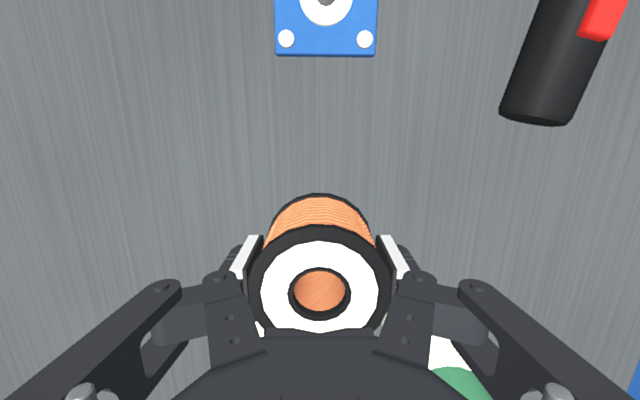

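View pics/p1s.png

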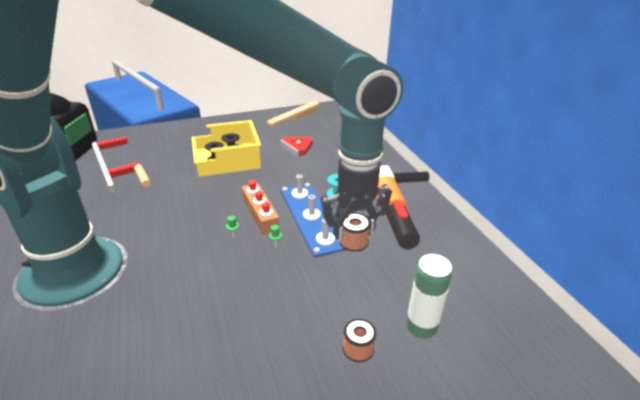

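The bobbin is held upright, bore mouth at about (319,293). I'll work out its offset in the hand.

```bash
cat >> h.py <<'E'
def boreoff(S,zt):
    """bore centre (22 mm) of a held full; zt = world z of its top face"""
    im,M,E=S; st=bot.state(); tp=np.array(st["tcp_pos"])
    m=(mwhite(im)).astype(np.uint8); 
    # inner edge of the label: hole contour inside the white ring
    cs,hi=cv2.findContours(m[230:345,240:400],cv2.RETR_CCOMP,cv2.CHAIN_APPROX_NONE)
    best=None
    for c,h in zip(cs,hi[0]):
        if h[3]>=0 and cv2.contourArea(c)>300 and (best is None or cv2.contourArea(c)>cv2.contourArea(best)): best=c
    if best is None: return None
    pts=best[:,0,:]+[240,230]
    P=np.array([ray(M,E,p,zt)[:2] for p in pts]); c,r=cv2.minEnclosingCircle(P.astype(np.float32))
    A=np.c_[2*P,np.ones(len(P))]; s=np.linalg.lstsq(A,(P**2).sum(1),rcond=None)[0]
    return s[:2]-tp[:2], np.sqrt(s[2]+s[:2]@s[:2]), np.array(c)-tp[:2],r
E
python3 - <<'E'
from h import *
bot.pause(.1); S=shot("wrist"); st=bot.state()
print(boreoff(S,st["tcp_pos"][2]+.0406)); info()
M,E=S[1:]; print(ray(M,E,(319.5,293),st["tcp_pos"][2]+.0406)-st["tcp_pos"])
print([np.round(proj(M,E,(np.array(st["tcp_pos"])+[0,0,.0406])),1)])
E
```

```text
(array([-0.00072883, -0.00067991]), np.float64(0.013005119226240817), array([-0.00072408, -0.00060409]), 0.013370261527597904)
 39.7 [ 0.5709 -0.2661  0.1495] gap 0.0585 F [-0.3  0.3 -4.2]
[-5.22376350e-04  5.08972357e-05  4.06000000e-02]
[array([320.8, 293.1])]
```

```bash
cat >> h.py <<'E'
def mount(i,off=(0,0)):
    x,y=SP[i][0]-off[0],SP[i][1]-off[1]
    go((x,y,.16)); ln(x,y,.088,.15); bot.pause(.3); info("above")
    t=np.array(bot.state()["tcp_pos"]); e=np.array([x,y])-t[:2]; print("err",e.round(4))
    hit=ln(x+e[0],y+e[1],.026,.06,12); bot.pause(.1); info(f"lower hit={hit}")
    return hit
E
python3 - <<'E'
from h import *
mount(1)
shot("wrist","m1"); shot("side","m1s")
E
```

```text
above 41.3 [ 0.5751 -0.1006  0.0888] gap 0.0585 F [-0.   0.7 -4.8]
err [-0.0005  0.0002]
lower hit=False 42.6 [ 0.5745 -0.1003  0.0264] gap 0.058 F [ 0.1  0.3 -4.4]
```

View pics/m1.png

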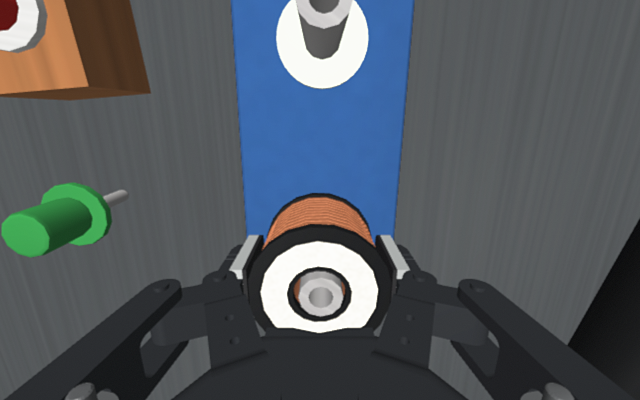

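The spindle shows centred in the bore at (320,293) and there was no contact force on the way down. Release, then fetch the second.

Run:
```python
from h import *
bot.command_gripper(.085); ln(*SP[1],.2,.25); info("rel")
S=shot("top"); 
import cv2
cv2.imwrite("pics/t2.png",cv2.resize(S[0][120:300,200:540,::-1],None,fx=2,fy=2))
for r in bot.pinpoint("full1","top"): print(round(r["conf"],2),w(S[2],r["xyz"]).round(3))
```

```text
rel 43.9 [ 0.5736 -0.1007  0.1987] gap 0.085 F [-0.4 -0.3 -0. ]
0.71 [ 0.525 -0.413  0.025]
0.54 [0.387 0.393 0.028]
0.49 [ 0.575 -0.101  0.035]
```

View pics/t2.png

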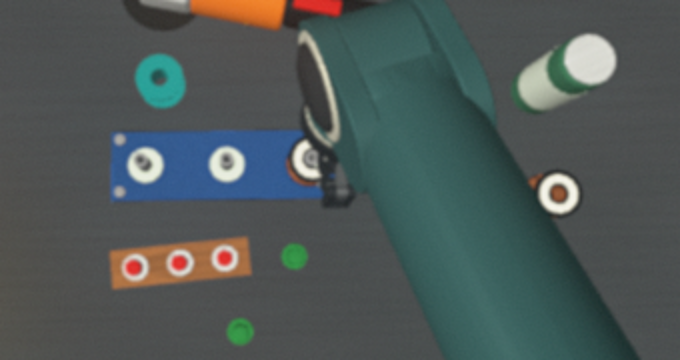

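Run:
```python
from h import *
pickfull(np.array([.5244,-.4083]),"p2")
st=bot.state(); S=shot("wrist","p2h"); print(boreoff(S,st["tcp_pos"][2]+.0406))
```

```text
fit [ 0.5251 -0.4089  1.46  ]
down 47.7 [ 0.5252 -0.4086  0.009 ] gap 0.0849 F [ 0.5 -0.2 -0.1]
grip 48.1 [ 0.5255 -0.4086  0.0094] gap 0.0591 F [-0.4 -0.   5.7]
lift 49.1 [ 0.5236 -0.4077  0.148 ] gap 0.0592 F [-0.4 -0.3 -3.2]
(array([-0.00083357, -0.00072695]), np.float64(0.013186074593184447), array([-0.00090491, -0.00070538]), 0.013620658777654171)
```

View pics/p2h.png

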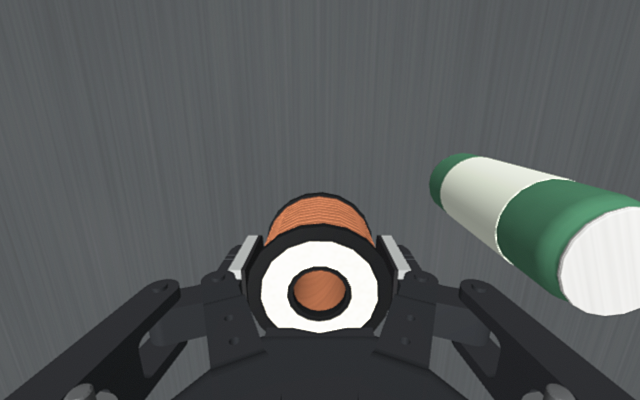

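Same in-hand position as the first. Mounting on spindle 2.

Run:
```python
from h import *
mount(2); shot("wrist","m2")
```

```text
above 51.7 [0.5758 0.0045 0.0888] gap 0.059 F [ 0.3 -0.5 -3.1]
err [-0.0005  0.    ]
lower hit=False 52.9 [0.5752 0.0045 0.0264] gap 0.059 F [ 1.3  0.8 -3.4]
```

View pics/m2.png

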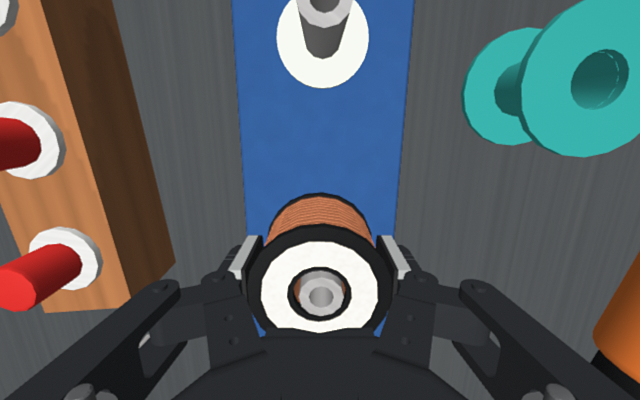

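```bash
cat >> h.py <<'E'
def pickkeep(k,tag):
    x,y=KP[k]
    bot.command_gripper(.05,40)
    go((x,y-.05,.16)); bot.pause(.25); S=shot("wrist",tag+"a"); r=fit(S,"knob",(x,y),30); print("fit",r,"prior",x,y)
    go((x,y,.14)); ln(x,y,.075,.12); bot.pause(.2); t=bot.state()["tcp_pos"]
    ln(2*x-t[0],2*y-t[1],.053,.06,15); bot.pause(.1); info("down")
    bot.command_gripper(.01,40); bot.pause(.1); info("grip")
    ln(x,y,.16,.2); bot.pause(.25); info("lift"); shot("wrist",tag+"h")
E
python3 - <<'E'
from h import *
bot.command_gripper(.085); ln(*SP[2],.2,.25); info("rel")
pickkeep(1,"k1")
E
```

```text
rel 54.2 [0.5744 0.004  0.1987] gap 0.0849 F [-0.1 -0.3 -0.7]
fit [0.4548 0.0094 0.79  ] prior 0.455 0.0084
down 57.4 [0.4545 0.0087 0.053 ] gap 0.0498 F [-0.1  0.3  0.4]
grip 57.9 [0.4546 0.0085 0.0534] gap 0.0186 F [-1.1 -0.7  5.3]
lift 58.8 [0.4543 0.0085 0.159 ] gap 0.0185 F [-0.2 -0.1 -0.3]
```

View pics/k1h.png

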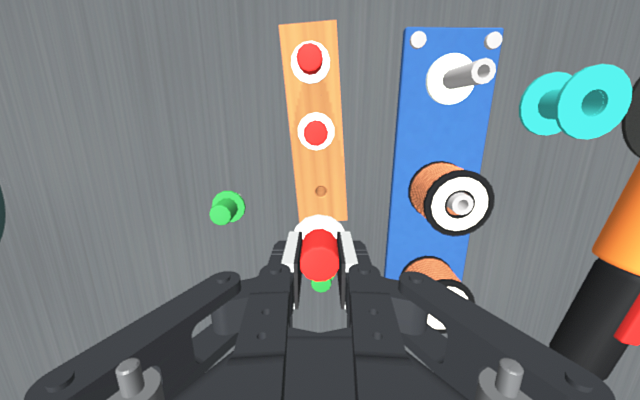

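View pics/k1a.png

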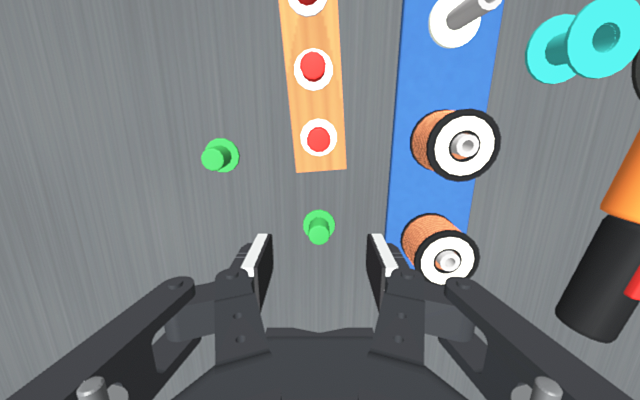

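Keeper 1 is held in the jaws at (320,255) and its block hole at (321,190) is empty. Next: its in-hand offset, then insertion into spindle 1.

```bash
cat >> h.py <<'E'
def handoff():
    st=bot.state(); t=np.array(st["tcp_pos"]); S=shot("wrist"); r=fit(S,"knob",t,45,dz=t[2]-.0534)
    o=r[:2]-t[:2]+[.0008,.0007]; print("hand off",o.round(4),"area",r[2]); return o
def pin(i,off,z0=.118):
    x,y=SP[i][0]-off[0],SP[i][1]-off[1]
    go((x,y,.16)); ln(x,y,z0,.12); bot.pause(.3); t=bot.state()["tcp_pos"]; info("above")
    e=np.array([x-t[0],y-t[1]]); hit=ln(x+e[0],y+e[1],.079,.05,8); bot.pause(.1); info(f"hit={hit}"); return hit
E
python3 - <<'E'
from h import *
o=handoff()
pin(1,(0,np.clip(o[1],-.0015,.0015)))
shot("wrist","q1")
E
```

```text
hand off [0.0001 0.0015] area 0.88
above 60.4 [ 0.575  -0.102   0.1186] gap 0.0186 F [-1.1 -0.5 -1.3]
hit=True 61.3 [ 0.5736 -0.1017  0.0784] gap 0.0184 F [-0.2 -0.4  4.7]
```

View pics/q1.png

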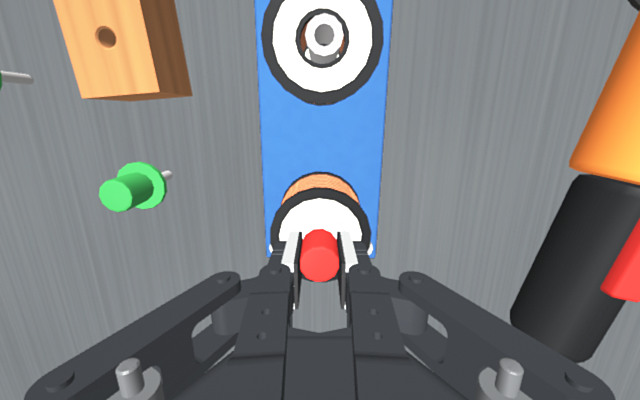

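It stopped at z 0.0784, which is the collar seated at 0.070. Release; keeper 2 goes into spindle 2.

Run:
```python
from h import *
bot.command_gripper(.045); t=bot.state()["tcp_pos"]; ln(t[0],t[1],.17,.2); info("rel")
pickkeep(2,"k2"); o=handoff()
pin(2,(0,np.clip(o[1],-.0015,.0015)))
shot("wrist","q2")
```

```text
rel 62.4 [ 0.572  -0.1022  0.1693] gap 0.0449 F [-0.   0.3 -1.2]
fit [0.4505 0.0643 0.79  ] prior 0.4506 0.0635
down 65.4 [0.4501 0.0638 0.053 ] gap 0.0501 F [0.1 0.2 0.9]
grip 65.9 [0.4502 0.0636 0.0533] gap 0.0183 F [-1.4 -0.4  5.4]
lift 66.8 [0.4499 0.0636 0.159 ] gap 0.0185 F [ 0.   0.3 -0.6]
hand off [0.0001 0.0012] area 0.89
above 68.3 [0.5756 0.0033 0.1186] gap 0.0182 F [-0.4 -0.6 -0.6]
hit=False 69.4 [0.5751 0.0033 0.0791] gap 0.0188 F [0.4 0.1 0.1]
```

View pics/q2.png

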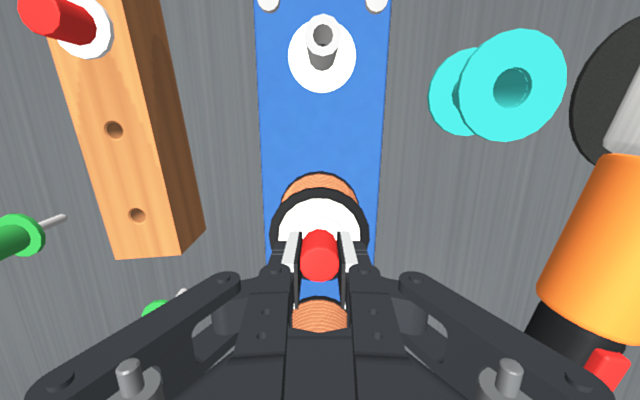

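Run:
```python
from h import *
bot.command_gripper(.045); t=bot.state()["tcp_pos"]; ln(t[0],t[1],.2,.2); info("rel")
go((.5,-.13,.26)); bot.pause(.3); S=shot("wrist","v1")
for i in (1,2): print("keeper in spindle",i,fit(S,"knob",SP[i],22,dz=.025),SP[i])
go((.42,.2,.4)); bot.pause(.5); shot("side","v1s"); shot("top","v1t")
for c in ("side","top"):
    S=shot(c)
    for n in ("keeper1","full1","empty1"):
        for r in bot.pinpoint(n,c):
            if r["conf"]>.4: print(c,n,round(r["conf"],2),w(S[2],r["xyz"]).round(3))
a=cv2.imread("pics/v1s.png")[100:300,160:480]; cv2.imwrite("pics/v1z.png",cv2.resize(a,None,fx=2.4,fy=2.4,interpolation=2))
info()
```

```text
rel 70.6 [0.5743 0.0029 0.199 ] gap 0.045 F [-0.1 -1.3 -0.7]
keeper in spindle 1 [ 0.5723 -0.1009  0.73  ] (0.5746, -0.1004)
keeper in spindle 2 [0.574  0.0036 0.74  ] (0.5753, 0.0045)
side keeper1 0.67 [ 0.571 -0.096  0.073]
side keeper1 0.66 [0.575 0.004 0.067]
side keeper1 0.6 [ 0.454 -0.078  0.031]
side keeper1 0.5 [ 0.368 -0.008  0.036]
side keeper1 0.45 [0.45  0.12  0.045]
side full1 0.88 [0.575 0.002 0.041]
side full1 0.68 [ 0.577 -0.102  0.039]
side empty1 0.95 [0.685 0.086 0.024]
side empty1 0.74 [0.448 0.434 0.028]
side empty1 0.61 [0.388 0.388 0.028]
top keeper1 0.65 [ 0.575 -0.102  0.069]
top keeper1 0.65 [0.579 0.005 0.07 ]
top keeper1 0.49 [ 0.456 -0.078  0.035]
top keeper1 0.45 [ 0.366 -0.011  0.039]
top keeper1 0.43 [0.447 0.117 0.043]
top keeper1 0.41 [0.457 0.005 0.044]
top full1 0.6 [ 0.576 -0.1    0.037]
top empty1 0.63 [0.445 0.349 0.031]
top empty1 0.6 [0.683 0.089 0.026]
top empty1 0.44 [0.449 0.431 0.03 ]
 74.0 [0.42 0.2  0.4 ] gap 0.0444 F [ 0.  -0.3  0.5]
```

View pics/v1z.png

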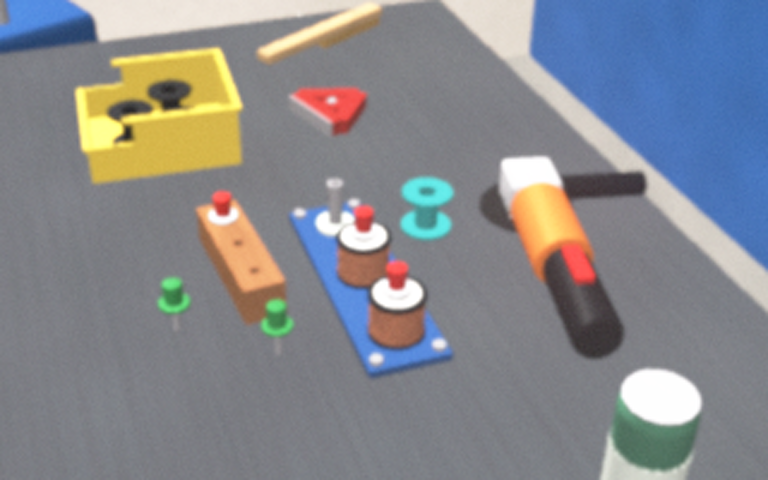

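View pics/v1.png

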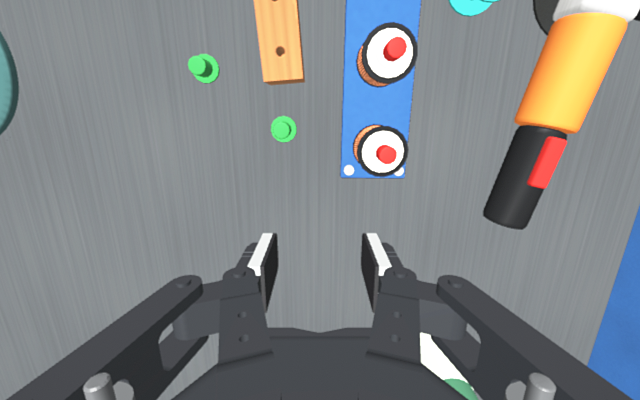

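View pics/v1t.png

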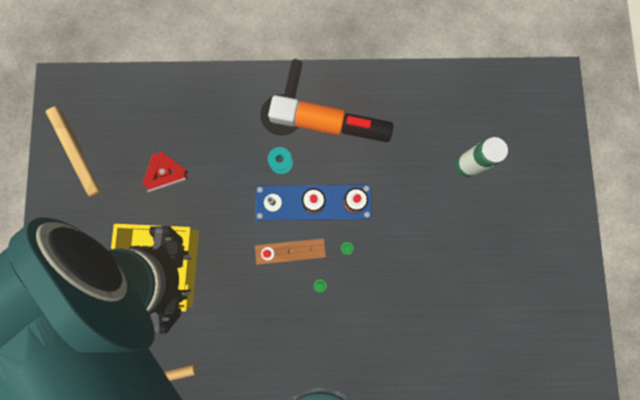

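Both full bobbins are on spindles with red keepers on top, at side-crop (363,217) and (397,275). The third keeper is still in the block at (222,207), and the grinder, can and magnet haven't moved. Top view: no further full bobbin on the bench. Handing in.

Run:
```python
from h import *
bot.close_job(); info()
```

```text
the job is handed in; nothing more can be done
the job is handed in; nothing more can be done
```

I finished the reload and handed it in at about 74 s. No verdict was reported.

- **Empties:** all three went from the rack into the scrap bin. My only picture with all three in view shows them standing on its floor. Later the network found two of them in each camera view, which between them covers all three. Their middles were at about 30 mm, under the 90 mm limit.
- **Full bobbins:** there were only two on the bench. They are now on spindles 1 and 2, with the network giving heights of 37–41 mm against a target of 41 mm. The wrist pictures showed each bobbin centred on its spindle, and neither met any resistance going down.
- **Keepers:** one is in each of those spindles, and the third stays in its block. Keeper 1 stopped on contact with its collar at 70 mm. Keeper 2 was let go 1 mm higher and dropped in. The networks read both at 67–73 mm.
- **Bystanders:** the grinder, spray can, magnet, green pins and turquoise bobbin look unmoved in the last pictures. I didn't see either full bobbin get knocked aside.

**Checks that disagreed:** the last wrist-camera fit put the keepers 1.5–2.4 mm off the spindle axes, which is about the size of the camera's calibration error. The networks put keeper 1 at 2–6 mm off in the side view and about 2 mm in the top view. They also still reported one keeper in an empty block hole, which the pictures contradict.

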